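# Ease the spring clip off the idler pulley's spindle with the forked wedge

### The arm

A 6-joint arm with a two-finger parallel gripper is mounted at the origin on the work surface. World frame = base frame: x ahead of the robot, y to its left, z up, the work surface at z = 0. Lengths are in m, angles in rad, forces in N, time in s.
With the tool pointing down it reaches from about 0.275 to 1 m from the base axis. Payload 8.4 kg.
Tool frame: the origin (TCP) lies at the very end of the fingers, on their centre line; the grasp point (between the pads) lies manip.grip_point_offset behind it (manip.grip_point_offset is the distance from the TCP to the grasp point, in m); z points along the fingers, y is the direction in which the jaws open and shut (so a half turn about z gives the same grasp; the last joint's range is limited). The gripper opens to 85 mm and grips with 20 to 120 N. Pads are 22 mm wide; open, the fingers measure 114 mm over their backs; the gripper's body (76 mm by 85 mm) begins 54 mm behind the grasp point. The pads swing forward as they close: fully open they stand 13 mm farther back than shut.
Start: joints at [-1.181, 0.353, 1.633, -0, 1.155, -0.002], TCP at [0.239, -0.578, 0.231] pointing down, gripper open.
Joint ranges: [-2.63, 2.63], [-0.92, 2.1], [0.06, 2.66], [-1.3, 4.44], [0, 2.69], [-3.02, 3.02]. Speed limits (rad/s): [2.22, 2.22, 2.79, 3.14, 3.14, 3.14].

### API

Orientations are given as a unit quaternion [x, y, z, w].
In Python, from cell import manip gives the robot as it stands. The module is installed in compiled form; this text tells all that it offers.
- The arm moves only by the tool move_arm, never from a script. Its argument "motion" is one flat list of numbers, 5 for each row, row after row: the shift along the tool's x, y, z in mm, then the turn about the tool's z in degrees, then the finger opening in mm, from 0 to 85.4. A call has 1 to 10 rows; each row shifts and turns the commanded pose from where the row before left it, along the tool's axes as they then stand; what a row does not reach is not made up. A row lasts 1/12 s, in which the tool goes at most 41.7 mm and 7.16 degrees, less where a joint would pass 70% of its speed; a pose out of reach is approached as far as the arm can. A call with a gripper value outside its range is refused whole. The fingers move at their own pace and stop on an object; "newtons" is the grip in N (left out, the last holds). Time passes only in rows, so rows that do not move let the fingers close. It gives the time, the measured TCP pose, the force and the opening at its end, in the units of the state.
- manip.get_state(): the state, without advancing time (a new reading comes with each control period).
- manip.get_image(name): name is "scene" or "top" or "wrist"; returns a dict with "image" (420x560x3 uint8, red, green, blue), "fov_y" (degrees; the focal length in pixels is half the picture's height over the tangent of half this angle, whatever the lens; pixels are square), "cx", "cy" (the principal point, pixels), "T" (4x4, takes a point from camera to world coordinates); the wrist camera has in their place "hand_eye" (4x4, takes a point from camera to tool coordinates, whose origin is the TCP and whose axes are the flange's). Camera axes: x right, y down, z forward; pixel columns grow to the right and rows downward; lengths in m; the calibration is good to about 2 mm. A picture is of the moment at which its call begins: read the wrist's pose just before it. There is no depth.
- manip.hand_in(): hands the job in, once; it reports no verdict.
The state is a dict: "clock": time; "joint_pos": joint angles; "joint_velocities": joint speeds; "joint_torque": joint torques, N m; "tcp_pos": TCP position; "ee_rot": TCP orientation; "force": force on the tool from outside, world axes, zero at the start; "torque": the same for the moment, N m; "finger_gap": finger opening in m.
Only numpy, scipy, OpenCV 4.12 (cv2) and the standard library are available. Lean on these libraries where they do the work, as an engineer would, in place of code of your own. Each camera call takes 0.05 s, during which the arm holds its last target.

### The job

Pick up the wooden-handled forked wedge and slide it under the spring clip on the pulley's spindle, its nose between the clip's two tails, until the nose comes gently to rest against the hub and the clip is fully spread; then lift the clip straight up off the spindle on the wedge, without forcing anything. Set the wedge down flat on the rubber mat with the clip still lying on it, and let go. Work the clip only with the wedge, never with the gripper, and leave the other things on the bench alone.

Things in the scene. Friction and masses are not known exactly. Their poses are not given: they have to be found in the camera images.
- wedge: Loose forked wedge, 0.2 kg, flat on the bench. Origin: centre of the underside of its upright wooden handle, a block 40 (x) x 24 (y) x 60 (z) mm; +x to the fork, z up. Steel fork flush with the underside: sole 4 thick, 40 wide, ending in 2 prongs 29 long, 7 wide, 26 apart inside. The fork is clamped firmly, its projection differs each time and is not measured: see wedge_grip.
- wedge_grip (a point): Point in the handle 40 mm above the wedge's origin; grip here across the 24 mm from above. Prong tips are 104 to 130 mm ahead of it (+x, unmeasured), the tip of the nose 29 mm behind them, at the root of the gap. The nose stands on the sole, 4 to 20 mm above the underside: 3 wide at its tip, 22 wide from 27 mm on, then parallel for 24 mm.
- stand: Fixed spindle block, base plate 150 x 100 x 12 mm. Origin: on the spindle's axis at bench level; z up; the wedge comes from -x, along x at y = 0. Grooved pulley of radius 36, top at z = 24 mm; hub of radius 10.5 up to 36; neck of radius 5.5 up to 43.5; head of radius 9.2 up to 51. At x = 38 to 47 a ledge 36 high carries the clip's back, behind it a stop 50 high holds it.
- hub_front (a point): Foremost point of the hub (stand x = -10.5, z = 30 mm), where the nose tip comes to rest. The sole, level with its underside about 28 mm above the bench, slides through the gap (z 24 to 36) between pulley and clip, a prong on each side of the hub. Spreading takes up to about 8 N, less at the end; then the hub stops it hard. Over 25 N on the block is too much.
- clip: Loose flat dark spring clip, 50 g, 90 mm long, 6 thick, level around the neck, underside 36 mm above the bench. Origin: centre of its eye on the underside, on the spindle's axis; +x to the closed back end (+46). Two straight jaws, 12 mm apart inside, run to -x. Closed, it cannot pass the 18 mm head; never pull it up closed.
- clip_tails (a point): Middle of the 6 mm gap between the jaws' round tails (8 mm diameter), at clip x = -40, mid-thickness. With the 22 mm wide part of the nose between the tails (nose tip on the hub or up to 2 mm short of it) the jaws stand 20 mm apart at the spindle: the clip lifts off freely, lies on the prongs and grips the nose.
- mat: Fixed black rubber mat, 250 (x) x 160 (y) x 3 mm. Origin: centre of the underside, at bench level. It lies to one side of the block and the wedge to the other side, either way round.
- spare_pulley: Bystander: loose aluminium pulley, 68 mm across, 22 high. Origin: centre of underside. Leave alone.
- oil: Bystander: white plastic bottle, 56 mm across, 130 high. Origin: centre of underside. Leave alone.
- spanner: Bystander: steel spanner lying beyond the block. Leave alone.
- jar: Bystander: clear jar, 60 mm across, 70 high. Origin: centre of underside. Leave alone.
Things that resemble listed ones, but are neither listed nor needed, are in the scene too. Leave any orange look-alike of the wedge alone. Several things look just like the stand: the one meant starts farthest to the robot's right.

How it is judged:
By the outcome, as a careful person would: the job done as asked, in the order asked, and still so for the second after the job is handed in, with the robot touching nothing.
It also fails if it takes over 54 s, if anything falls off the work surface, if the arm or the gripper's body presses on something with over 40 N, if the wrist force passes 120 N, or if a joint passes its speed limit or range.

## Working session

There is one attempt and no reset: what is moved stays moved. The work goes in short steps, Python scripts to look and compute and a tool call to move; the robot and the scene stay as the last step left them, time stands still between calls to the robot, and variables do not carry over. Pictures are saved under pics/ and viewed, and the job is handed in when it is done.

Besides the shell and the picture viewer there is one more tool, called as name(argument=value, ...) on one line, values as JSON. move_arm: Moves the arm, as the interface text tells. Its arguments: {"type":"object","properties":{"motion":{"type":"array"},"newtons":{"type":"number"}},"required":["motion"]}

```bash
mkdir -p pics
python3 - <<'E'
from cell import manip
import cv2,numpy as np
s=manip.get_state()
print({k:np.round(v,4) for k,v in s.items()}, manip.grip_point_offset)
for n in ["scene","top","wrist"]:
    d=manip.get_image(n)
    cv2.imwrite(f"pics/{n}0.png",d["image"][:,:,::-1])
    print(n,d["fov_y"],d["cx"],d["cy"],np.round(d.get("T",d.get("hand_eye")),4).tolist())
E
```

```text
{'clock': np.float64(0.0), 'joint_pos': array([-1.1814,  0.3536,  1.6341,  0.    ,  1.1552, -0.0024]), 'joint_velocities': array([ 0.0016,  0.0009,  0.0008,  0.0006, -0.0009, -0.002 ]), 'joint_torque': array([-3.80000e-03, -6.05256e+01, -3.42068e+01, -2.00000e-04,
        9.50000e-03,  1.00000e-04]), 'tcp_pos': array([ 0.2385, -0.5772,  0.2306]), 'ee_rot': array([ 9.809e-01,  1.946e-01, -1.000e-04, -7.000e-04]), 'force': array([-0.5611, -0.096 , -0.0551]), 'torque': array([ 0.0571, -0.0109,  0.0485]), 'finger_gap': np.float64(0.0853)} 0.0187
scene 49.40702168952523 281.9678394989143 214.02361818571498 [[-0.8773, 0.4144, -0.2423, 0.834], [0.48, 0.7606, -0.4372, 0.438], [0.0031, -0.4998, -0.8661, 0.8909], [0.0, 0.0, 0.0, 1.0]]
top 45.274349673541636 288.6268127355009 212.491101471976 [[0.0248, -0.988, 0.1525, 0.4223], [-0.9996, -0.0263, -0.0077, 0.008], [0.0116, -0.1522, -0.9883, 1.2722], [0.0, 0.0, 0.0, 1.0]]
wrist 66.20364970629544 275.7545102154504 206.8438897929815 [[0.0004, -0.957, -0.29, 0.0737], [1.0, 0.0, 0.0012, 0.0003], [-0.0011, -0.29, 0.957, -0.1428], [0.0, 0.0, 0.0, 1.0]]
```

View pics/top0.png

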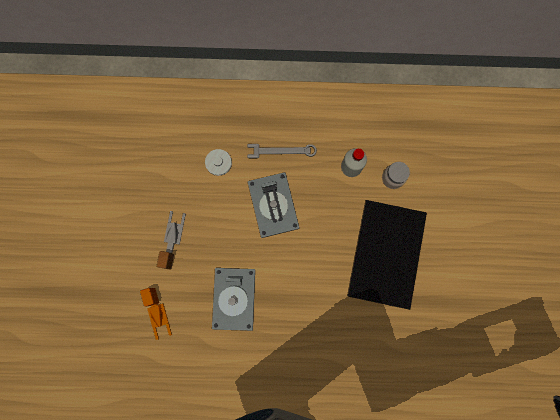

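View pics/scene0.png

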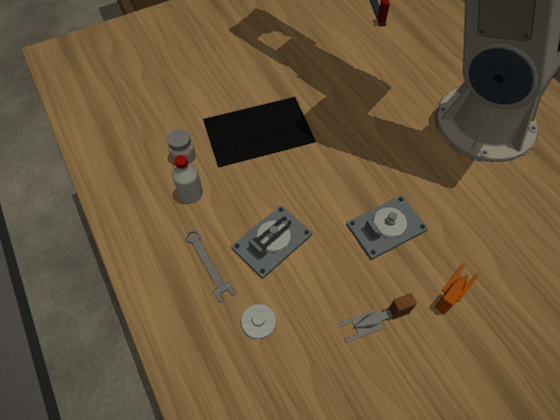

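View pics/wrist0.png

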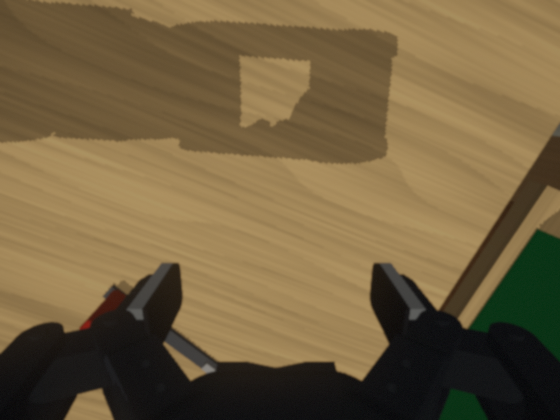

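In the top picture there are two stand-like plates. One is at (273,205) and carries a clip. The other is at (234,300), with no clip visible, farther to the robot's left. The wooden wedge is at (168,245), the orange look-alike at (156,312) and the mat at (388,255). I'll check these in enlarged crops.

Run:
```python
import cv2
a=cv2.imread("pics/top0.png")
cv2.imwrite("pics/topA.png",cv2.resize(a[160:340,130:310],None,fx=3.3,fy=3.3,interpolation=cv2.INTER_CUBIC))
b=cv2.imread("pics/scene0.png")
cv2.imwrite("pics/sceneA.png",cv2.resize(b[180:350,220:490],None,fx=2.9,fy=2.9,interpolation=cv2.INTER_CUBIC))
```

```text
(no output)
```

View pics/topA.png

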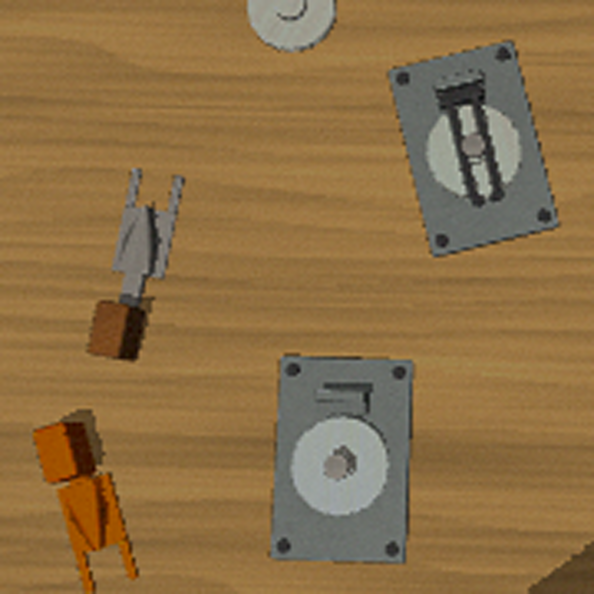

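View pics/sceneA.png

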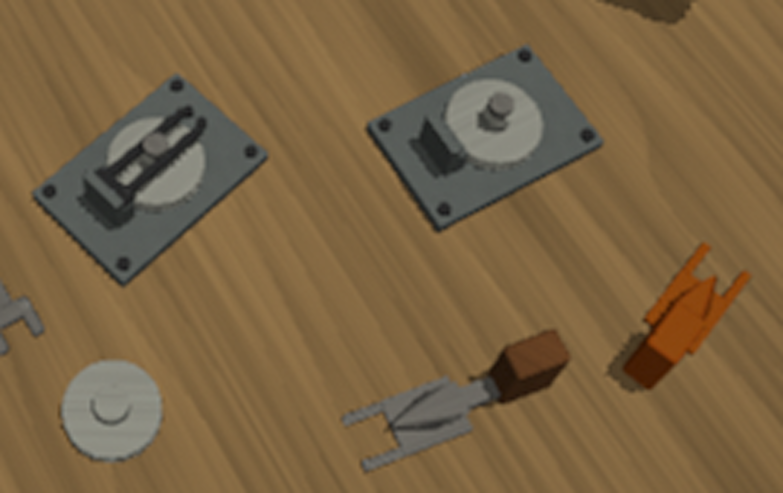

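```bash
cat > h.py <<'E'
from cell import manip
import cv2,numpy as np
from scipy.spatial.transform import Rotation as R
def K(d):
    f=210/np.tan(np.radians(d["fov_y"]/2)); return f,d["cx"],d["cy"]
def camT(d,s=None):
    if "T" in d: return np.array(d["T"])
    T=np.eye(4);T[:3,:3]=R.from_quat(s["ee_rot"]).as_matrix();T[:3,3]=s["tcp_pos"]
    return T@np.array(d["hand_eye"])
def ray(cal,uv,z):
    f,cx,cy,T=cal
    v=T[:3,:3]@np.array([(uv[0]-cx)/f,(uv[1]-cy)/f,1.]); o=T[:3,3]
    return o+v*(z-o[2])/v[2]
def proj(cal,P):
    f,cx,cy,T=cal
    p=T[:3,:3].T@(np.atleast_2d(P)-T[:3,3]).T
    return np.c_[f*p[0]/p[2]+cx,f*p[1]/p[2]+cy]
def snap(n,fn):
    import pickle
    s=manip.get_state(); d=manip.get_image(n)
    cal=(*K(d),camT(d,s)); cv2.imwrite(f"pics/{fn}.png",d["image"][:,:,::-1])
    pickle.dump(cal,open(f"pics/{fn}.pkl","wb")); return cal
def load(fn):
    import pickle; return pickle.load(open(f"pics/{fn}.pkl","rb"))
E
python3 - <<'E'
from h import *
cals={}
for n in["top","scene"]:
    snap(n,n+"1")
c=load("top1"); o=lambda p:(p[0]/3.3+130-.35,p[1]/3.3+160-.35)
for name,z,ps in [("plate",.012,[(388,70),(514,40),(560,227),(435,257)]),("head",.051,[(474,143)]),("tails",.042,[(478,201),(497,198)]),("handle",.06,[(97,300),(145,307),(136,360),(87,354)]),("tips",.004,[(136,170),(180,178)])]:
    P=np.array([ray(c,o(p),z) for p in ps]); print(name,P[:,:2].round(4).tolist(),P.mean(0).round(4))
for p in [(365,200),(426,212),(410,308),(348,296)]: print("mat",ray(c,p,.003).round(4))
E
```

```text
plate [[0.6957, 0.1059], [0.7221, 0.009], [0.5768, -0.0299], [0.5513, 0.0647]] [0.6365 0.0374 0.012 ]
head [[0.6334, 0.0367]] [0.6334 0.0367 0.051 ]
tails [[0.5911, 0.0327], [0.5937, 0.0185]] [0.5924 0.0256 0.042 ]
handle [[0.5087, 0.3072], [0.5045, 0.272], [0.466, 0.2763], [0.4694, 0.3119]] [0.4871 0.2918 0.06  ]
tips [[0.6134, 0.2974], [0.6081, 0.2633]] [0.6108 0.2804 0.004 ]
mat [ 0.6558 -0.197   0.003 ]
mat [ 0.6288 -0.3534  0.003 ]
mat [ 0.3861 -0.3094  0.003 ]
mat [ 0.4117 -0.155   0.003 ]
```

move_arm(motion=[20, -17, 0, 0, 85, 26, -21, 0, 0, 85, 26, -21, 0, 0, 85, 26, -21, 0, 0, 85, 26, -21, 0, 0, 85, 26, -21, 0, 0, 85, 26, -21, 0, 0, 85, 26, -21, 0, 0, 85, 26, -21, 0, 0, 85, 26, -21, 0, 0, 85])

```text
clock: 1.08
tcp_pos: [0.3952, -0.2888, 0.2314]
ee_rot: [0.981, 0.195, 0.0, 0.0]
force: [-0.6, 0.1, -0.1]
finger_gap: 0.0846
```

move_arm(motion=[26, -21, 0, 0, 85, 26, -21, 0, 0, 85, 26, -21, 0, 0, 85, 26, -21, 0, 0, 85, 26, -21, 0, 0, 85, 26, -21, 0, 0, 85, 26, -21, 0, 0, 85, 26, -21, 0, 0, 85, 26, -21, 0, 0, 85, 20, -16, 0, 7, 85])

```text
clock: 1.92
tcp_pos: [0.5521, -0.0015, 0.2313]
ee_rot: [0.991, 0.136, 0.0, -0.0]
force: [-0.0, 0.7, 0.6]
finger_gap: 0.0855
```

```bash
cat >> h.py <<'E'
def go(goal,yaw=None):
    """print tool-frame shift mm & turn deg needed to reach TCP goal, yaw deg"""
    s=manip.get_state(); M=R.from_quat(s["ee_rot"]).as_matrix()
    y=np.degrees(np.arctan2(M[1,0],M[0,0])); d=M.T@(np.array(goal)-s["tcp_pos"])*1000
    print("t",round(float(s["clock"]),2),"tcp",np.round(s["tcp_pos"],4),"yaw",round(y,2),"tilt",np.round(M[:,2],4),"F",np.round(s["force"],1),"gap",round(float(s["finger_gap"]),4),"j",np.round(s["joint_pos"],2))
    print("shift",d.round(1),"turn",None if yaw is None else round(y-yaw,2))
    return d
E
python3 - <<'E'
from h import *
go([.55,.015,.23],15.4)
E
```

```text
t 1.92 tcp [ 0.5521 -0.0015  0.2313] yaw 15.59 tilt [ 4.e-04  4.e-04 -1.e+00] F [-0.   0.7  0.6] gap 0.0855 j [-0.01  0.24  1.79  0.    1.11  1.29]
shift [  2.4 -16.5   1.3] turn 0.19
```

move_arm(motion=[2, -16, 0, 0, 85, 0, 0, 0, 0, 85, 0, 0, 0, 0, 85])

```text
clock: 2.17
tcp_pos: [0.5486, 0.0126, 0.2311]
ee_rot: [0.991, 0.136, -0.0, 0.0]
force: [0.1, 0.0, 0.2]
finger_gap: 0.0852
```

Run:
```python
from h import *
snap("wrist","w1")
```

```text
(no output)
```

View pics/w1.png

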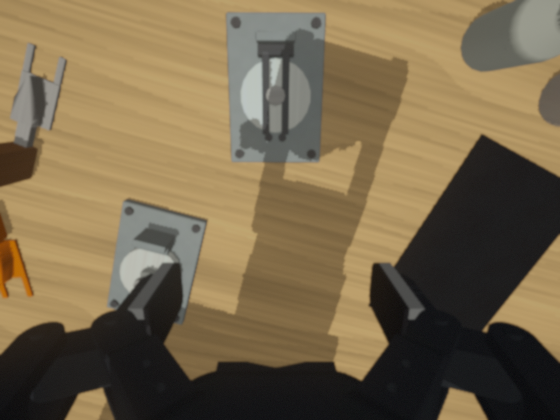

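Run:
```python
import cv2
a=cv2.imread("pics/w1.png")
cv2.imwrite("pics/w1A.png",cv2.resize(a[5:170,210:350],None,fx=3.6,fy=3.6,interpolation=cv2.INTER_CUBIC))
```

```text
(no output)
```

View pics/w1A.png

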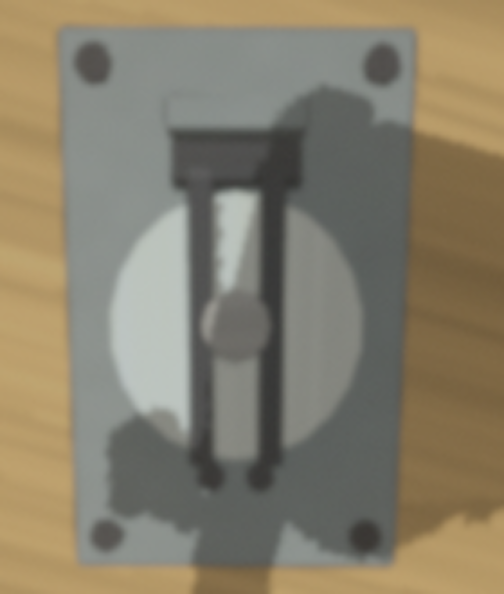

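Run:
```python
from h import *
c=load("w1"); o=lambda p:(p[0]/3.6+210-.36,p[1]/3.6+5-.36)
for name,z,ps in [("plate",.012,[(60,29),(417,29),(394,566),(78,566)]),("bolt",.013,[(93,62),(382,64),(365,535),(107,534)]),("head",.051,[(237,326)]),("pulley",.024,[(236,325)]),("tails",.042,[(210,477),(260,478)])]:
    P=np.array([ray(c,o(p),z) for p in ps]); print(name,P[:,:2].round(4).tolist(),P.mean(0).round(4))
    if len(P)==4:
        print([np.linalg.norm(P[i]-P[i-1]).round(4) for i in range(4)], np.degrees(np.arctan2(*((P[1]+P[0])-(P[2]+P[3]))[[1,0]])), np.degrees(np.arctan2(*((P[1]+P[2])-(P[0]+P[3]))[[1,0]]))+90)
go([.44,.295,.2],-6)
```

```text
plate [[0.6949, 0.1037], [0.7214, 0.0089], [0.5783, -0.0305], [0.5517, 0.0647]] [0.6366 0.0367 0.012 ]
[np.float64(0.1484), np.float64(0.0984), np.float64(0.1484), np.float64(0.0988)] 15.323784655555626 15.621708832957196
bolt [[0.6892, 0.0929], [0.7103, 0.0157], [0.5852, -0.0187], [0.564, 0.0583]] [0.6372 0.037  0.013 ]
[np.float64(0.13), np.float64(0.08), np.float64(0.1298), np.float64(0.0798)] 15.404813380513188 15.334883205483862
head [[0.632, 0.0355]] [0.632  0.0355 0.051 ]
pulley [[0.6332, 0.0361]] [0.6332 0.0361 0.024 ]
tails [[0.5917, 0.0321], [0.5952, 0.0185]] [0.5935 0.0253 0.042 ]
t 2.22 tcp [0.5486 0.0119 0.2312] yaw 15.54 tilt [-4.e-04 -4.e-04 -1.e+00] F [-0.1  1.3 -0.8] gap 0.0845 j [ 0.02  0.24  1.8  -0.    1.11  1.32]
shift [ -28.8 -301.9   31.1] turn 21.54
```

move_arm(motion=[-2, -28, 2, 0, 85, -3, -34, 4, 0, 85, -3, -34, 4, 0, 85, -3, -34, 4, 0, 85, -3, -34, 4, 0, 85, -3, -34, 4, 0, 85, -3, -34, 4, 0, 85, -3, -34, 4, 0, 85, -3, -36, 0, 0, 85, 0, 0, 0, 5.5, 85])

```text
clock: 3.05
tcp_pos: [0.4421, 0.2998, 0.2013]
ee_rot: [0.996, 0.088, 0.0, -0.001]
force: [-0.2, 0.1, -0.2]
finger_gap: 0.0848
```

move_arm(motion=[0, 0, 0, 5, 85, 0, 0, 0, 5.5, 85, 0, 0, 0, 5.5, 85, 0, 0, 0, 0, 85, 0, 0, 0, 0, 85])

```text
clock: 3.47
tcp_pos: [0.4438, 0.2954, 0.2014]
ee_rot: [0.999, -0.052, 0.0, 0.0]
force: [-0.0, -0.2, -0.3]
finger_gap: 0.0849
```

Run:
```python
from h import *
snap("wrist","w2")
go([.4871,.2918,.06],-6)
```

```text
t 3.52 tcp [0.4438 0.2955 0.2014] yaw -5.91 tilt [ 2.e-04 -1.e-04 -1.e+00] F [ 0.2  0.2 -0.4] gap 0.085 j [ 0.58  0.24  1.86 -0.    1.04  2.26]
shift [ 43.4  -0.8 141.4] turn 0.09
```

View pics/w2.png

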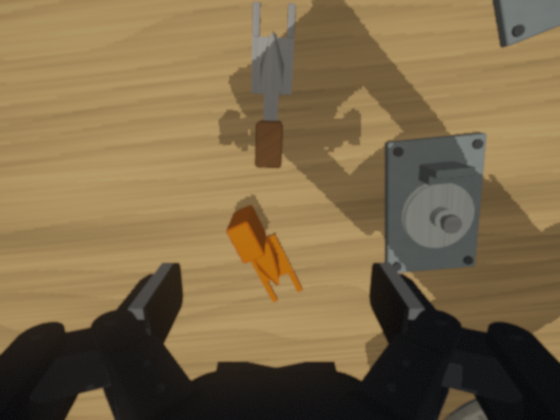

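Run:
```python
import cv2
a=cv2.imread("pics/w2.png")
cv2.imwrite("pics/w2A.png",cv2.resize(a[0:175,210:340],None,fx=3.4,fy=3.4,interpolation=cv2.INTER_CUBIC))
```

```text
(no output)
```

View pics/w2A.png

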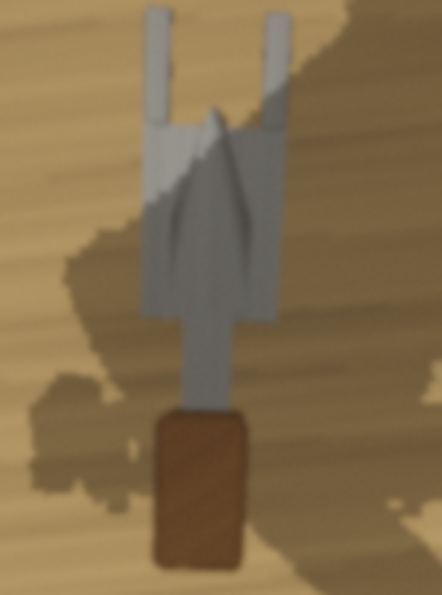

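Run:
```python
from h import *
c=load("w2"); o=lambda p:(p[0]/3.4+210-.35,p[1]/3.4-.35)
Q={}
for name,z,ps in [("handle",.06,[(156,410),(247,412),(242,571),(153,568)]),("tips",.004,[(158,8),(279,12)]),("soleback",.004,[(141,318),(277,322)]),("root",.004,[(145,124),(290,128)]),("nose",.02,[(214,107)])]:
    P=np.array([ray(c,o(p),z) for p in ps]); Q[name]=P.mean(0);print(name,P[:,:2].round(4).tolist(),P.mean(0).round(4))
    if len(P)==4: print([np.linalg.norm(P[i]-P[i-1]).round(4) for i in range(4)])
for a,b in [("handle","tips"),("soleback","tips"),("handle","soleback"),("handle","nose")]:
    v=Q[b]-Q[a]; print(a,b,np.degrees(np.arctan2(v[1],v[0])),np.hypot(v[0],v[1]))
```

```text
handle [[0.5102, 0.3052], [0.5074, 0.2825], [0.4675, 0.2877], [0.4707, 0.3108]] [0.489  0.2966 0.06  ]
[np.float64(0.0399), np.float64(0.0228), np.float64(0.0402), np.float64(0.0233)]
tips [[0.6137, 0.2954], [0.6094, 0.2627]] [0.6116 0.279  0.004 ]
soleback [[0.5352, 0.3099], [0.53, 0.2703]] [0.5326 0.2901 0.004 ]
root [[0.5859, 0.3024], [0.5807, 0.2621]] [0.5833 0.2823 0.004 ]
nose [[0.5848, 0.283]] [0.5848 0.283  0.02  ]
handle tips -8.145225486313556 0.12385255873181412
soleback tips -8.006988283738641 0.07977752664010251
handle soleback -8.395437061538077 0.044075684567050126
handle nose -8.074375005145585 0.09679991589876072
```

Run:
```python
from h import *
go([.489,.2966,.0215],-8.1)
```

```text
t 3.52 tcp [0.4438 0.2955 0.2014] yaw -5.91 tilt [ 2.e-04 -1.e-04 -1.e+00] F [ 0.2  0.2 -0.4] gap 0.085 j [ 0.58  0.24  1.86 -0.    1.04  2.26]
shift [ 44.8  -5.8 179.9] turn 2.19
```

move_arm(motion=[22, -4, 20, 2.2, 85, 23, -3, 30, 0, 85, 0, 0, 20, 0, 85, 0, 0, 0, 0, 85, 0, 0, 0, 0, 85])

```text
clock: 3.93
tcp_pos: [0.4881, 0.2967, 0.1305]
ee_rot: [0.997, -0.071, -0.001, 0.001]
force: [-0.6, -0.2, 0.8]
finger_gap: 0.0848
```

Run:
```python
from h import *
go([.489,.2966,.0215],-8.1)
snap("wrist","w3")
```

```text
t 3.93 tcp [0.4881 0.2967 0.1305] yaw -8.19 tilt [-0.0027 -0.0016 -1.    ] F [-0.6 -0.2  0.8] gap 0.0848 j [0.54 0.39 1.84 0.   0.92 2.26]
shift [  1.1  -0.2 109. ] turn -0.09
```

View pics/w3.png

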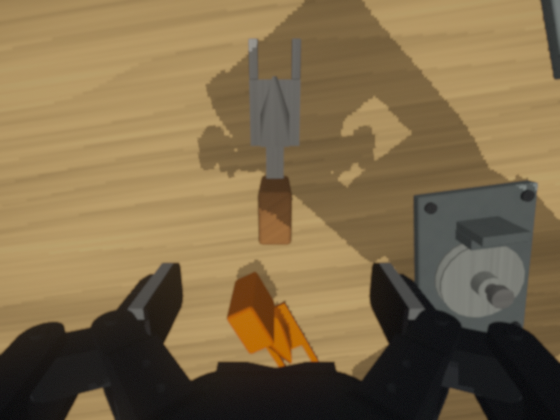

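move_arm(motion=[1, 0, 20, 0, 85, 0, 0, 25, 0, 85, 0, 0, 25, 0, 85, 0, 0, 20, 0, 85, 0, 0, 12, 0, 85, 0, 0, 7, 0, 85, 0, 0, 0, 0, 85, 0, 0, 0, 0, 85])

```text
clock: 4.65
tcp_pos: [0.4904, 0.2979, 0.0234]
ee_rot: [0.997, -0.072, 0.001, -0.0]
force: [0.2, -0.2, -0.4]
finger_gap: 0.0851
```

Run:
```python
from h import *
go([.489,.2966,.0215],-8.1)
snap("wrist","w4")
```

```text
t 4.65 tcp [0.4904 0.2979 0.0234] yaw -8.23 tilt [ 1.1e-03  7.0e-04 -1.0e+00] F [ 0.2 -0.2 -0.4] gap 0.0851 j [0.54 0.55 1.88 0.   0.71 2.26]
shift [-1.2  1.5  1.9] turn -0.13
```

View pics/w4.png

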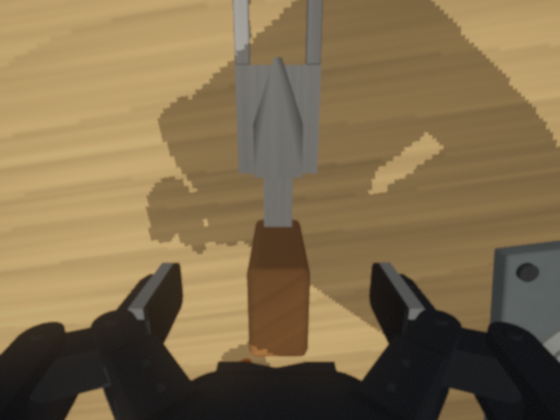

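move_arm(motion=[-1, 1.5, 2, 0, 85, 0, 0, 0, 0, 40, 0, 0, 0, 0, 20, 0, 0, 0, 0, 15, 0, 0, 0, 0, 15, 0, 0, 0, 0, 15, 0, 0, 0, 0, 15], newtons=80)

```text
clock: 5.28
tcp_pos: [0.4889, 0.2963, 0.0206]
ee_rot: [0.997, -0.072, 0.0, -0.0]
force: [-0.4, -0.4, 3.3]
finger_gap: 0.0236
```

Run:
```python
from h import *
go([.489,.2966,.0215],-8.1)
snap("wrist","w5")
```

```text
t 5.28 tcp [0.4889 0.2963 0.0206] yaw -8.25 tilt [ 5.e-04  3.e-04 -1.e+00] F [-0.4 -0.4  3.3] gap 0.0236 j [0.54 0.55 1.89 0.   0.7  2.26]
shift [ 0.  -0.3 -0.9] turn -0.15
```

View pics/w5.png

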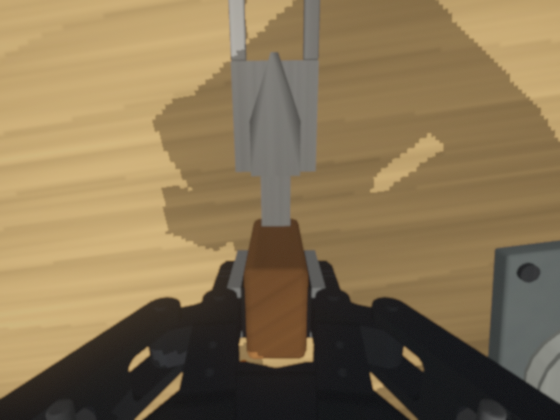

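move_arm(motion=[0, 0, -5, 0, 15, 0, 0, -10, 0, 15, 0, 0, -20, 0, 15, 0, 0, -20, 0, 15, 0, 0, -20, 0, 15, 0, 0, -15, 0, 15, 0, 0, -8, 0, 15, 0, 0, 0, 0, 15])

```text
clock: 6.0
tcp_pos: [0.4896, 0.2968, 0.1205]
ee_rot: [0.997, -0.072, 0.001, -0.001]
force: [-0.4, 0.5, -2.4]
finger_gap: 0.0233
```

Run:
```python
from h import *
go([.4,.1,.1],15.4)
snap("wrist","w6")
a=cv2.imread("pics/w6.png")
cv2.imwrite("pics/w6A.png",cv2.resize(a[0:260,190:360],None,fx=2.3,fy=2.3,interpolation=cv2.INTER_CUBIC))
```

```text
t 6.0 tcp [0.4896 0.2968 0.1205] yaw -8.25 tilt [ 0.0028  0.0018 -1.    ] F [-0.4  0.5 -2.4] gap 0.0233 j [0.54 0.4  1.84 0.   0.89 2.26]
shift [-60.5 207.6  19.9] turn -23.65
```

View pics/w6A.png

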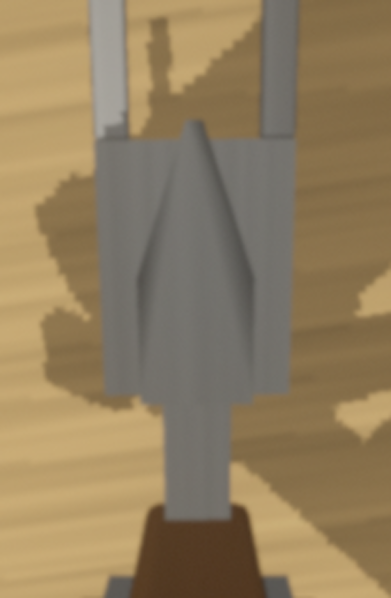

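Run:
```python
from h import *
d=manip.get_image("wrist"); cal=(*K(d),np.array(d["hand_eye"]))
o=lambda p:(p[0]/2.3+190-.3,p[1]/2.3-.3)
print("nose",ray(cal,o((196,119)),.0006).round(4))
for n,p in [("rootL",(97,139)),("rootR",(296,137)),("backL",(104,394)),("backR",(291,394))]: print(n,ray(cal,o(p),.0166).round(4))
for n,p in [("w22L",(138,275)),("w22R",(253,275))]: print(n,ray(cal,o(p),.0006).round(4))
```

```text
nose [0.0964 0.0001 0.0006]
rootL [ 0.0953 -0.0194  0.0166]
rootR [0.0957 0.0199 0.0166]
backL [ 0.0444 -0.0199  0.0166]
backR [0.0444 0.0208 0.0166]
w22L [ 0.0698 -0.0107  0.0006]
w22R [0.0698 0.0108 0.0006]
```

move_arm(motion=[0, 0, 0, -5, 15, 0, 0, 0, -6.5, 15, 0, 0, 0, -6.5, 15, 0, 0, 0, -5.6, 15, 0, 0, 0, 0, 15, 0, 0, 0, 0, 15])

```text
clock: 6.6
tcp_pos: [0.488, 0.2958, 0.1172]
ee_rot: [0.991, 0.132, -0.001, 0.0]
force: [0.4, -0.4, -1.0]
finger_gap: 0.0234
```

Run:
```python
from h import *
go([.4541,-.0132,.12],15.4)
```

```text
t 6.6 tcp [0.488  0.2958 0.1172] yaw 15.17 tilt [-0.0017 -0.001  -1.    ] F [ 0.4 -0.4 -1. ] gap 0.0234 j [0.54 0.4  1.85 0.   0.89 1.85]
shift [-113.6  289.3   -2.5] turn -0.23
```

move_arm(motion=[-8, 20, 0, 0, 15, -12, 32, 0, 0, 15, -12, 32, 0, 0, 15, -12, 32, 0, 0, 15, -12, 32, 0, 0, 15, -12, 32, 0, 0, 15, -12, 32, 0, 0, 15, -12, 32, 0, 0, 15, -12, 28, 0, 0, 15, -10, 17, 0, 0, 15])

```text
clock: 7.43
tcp_pos: [0.4547, -0.0151, 0.118]
ee_rot: [0.991, 0.131, -0.0, 0.0]
force: [0.7, 0.3, -2.0]
finger_gap: 0.0232
```

move_arm(motion=[0, 0, 0, 0, 15, 0, 0, 0, 0, 15, 0, 0, 0, 0, 15])

```text
clock: 7.68
tcp_pos: [0.4553, -0.0125, 0.1181]
ee_rot: [0.991, 0.132, -0.0, -0.0]
force: [-0.0, 0.2, -1.6]
finger_gap: 0.0234
```

Run:
```python
from h import *
go([.4541,-.0132,.0486],15.4)
snap("wrist","w7")
```

```text
t 7.68 tcp [ 0.4553 -0.0125  0.1181] yaw 15.21 tilt [-1.e-04  3.e-04 -1.e+00] F [-0.   0.2 -1.6] gap 0.0234 j [-0.03  0.25  2.09  0.    0.81  1.27]
shift [-1.4  0.4 69.5] turn -0.19
```

View pics/w7.png

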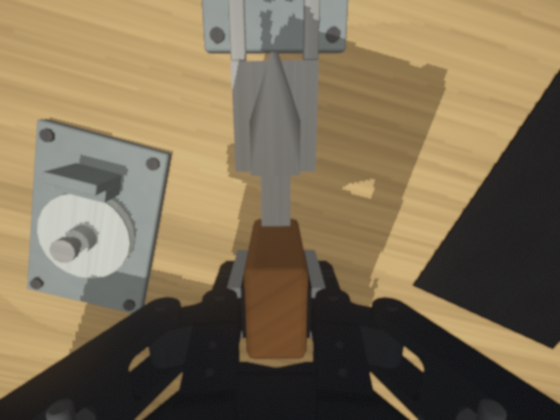

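move_arm(motion=[15, 0, 0, -0.2, 15, 15, 0, 0, 0, 15, 0, 0, 0, 0, 15, 0, 0, 0, 0, 15])

```text
clock: 8.07
tcp_pos: [0.4845, -0.0037, 0.1181]
ee_rot: [0.991, 0.136, -0.0, -0.0]
force: [-0.6, 0.3, -3.0]
finger_gap: 0.0233
```

Run:
```python
from h import *
go([.4541,-.0132,.0486],15.4)
snap("wrist","w8")
a=cv2.imread("pics/w8.png")
cv2.imwrite("pics/w8A.png",cv2.resize(a[0:110,190:360],None,fx=4.5,fy=4.5,interpolation=cv2.INTER_CUBIC))
```

```text
t 8.07 tcp [ 0.4845 -0.0037  0.1181] yaw 15.62 tilt [-2.e-04  1.e-04 -1.e+00] F [-0.6  0.3 -3. ] gap 0.0233 j [-0.01  0.29  2.03  0.    0.83  1.29]
shift [-31.8   1.   69.5] turn 0.22
```

View pics/w8A.png

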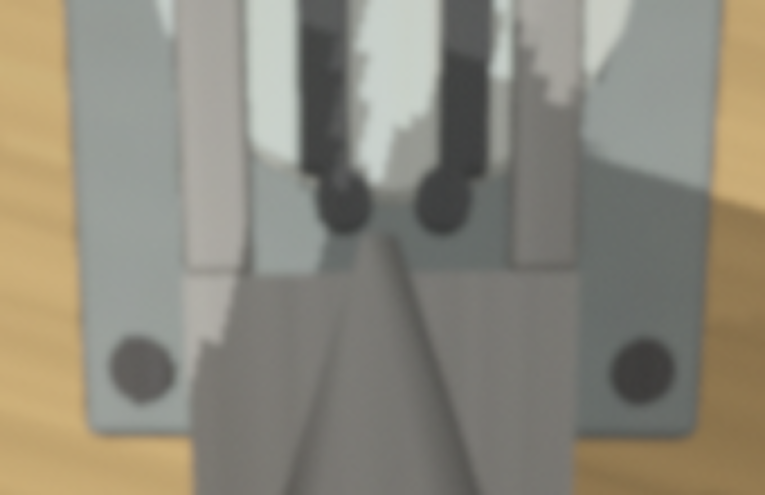

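Run:
```python
from h import *
c=load("w8"); o=lambda p:(p[0]/4.5+190-.39,p[1]/4.5-.39)
d=manip.get_image("wrist"); cal=(*K(d),np.array(d["hand_eye"])); h=.1181
for n,z,ps in [("tails",.042,[(345,205),(444,203)]),("jaws",.042,[(323,100),(465,100)]),("bolts",.013,[(142,370),(643,371)]),("edge",.012,[(90,430),(695,434)])]:
    W=np.mean([ray(c,o(p),z) for p in ps],0); T=[ray(cal,o(p),h-z) for p in ps]
    print(n,"world",W.round(4),"tool",np.round(T,4).tolist(),"mid",np.mean(T,0).round(4))
for n in ["nose"]: print(ray(cal,o((380,232)),.0006).round(4))
u=np.array([np.cos(np.radians(15.4)),np.sin(np.radians(15.4))]); print(np.array([.6325,.0359])-.04*u)
```

```text
tails world [0.5924 0.025  0.042 ] tool [[0.1116, -0.0053, 0.0761], [0.1118, 0.0082, 0.0761]] mid [0.1117 0.0015 0.0761]
jaws world [0.6046 0.0285 0.042 ] tool [[0.1244, -0.0082, 0.0761], [0.1244, 0.0109, 0.0761]] mid [0.1244 0.0014 0.0761]
bolts world [0.574  0.0199 0.013 ] tool [[0.0926, -0.0387, 0.1051], [0.0925, 0.0414, 0.1051]] mid [0.0926 0.0013 0.1051]
edge world [0.5651 0.0174 0.012 ] tool [[0.0836, -0.0478, 0.1061], [0.083, 0.0505, 0.1061]] mid [0.0833 0.0014 0.1061]
[ 0.0963 -0.0002  0.0006]
[0.59393618 0.02527776]
```

move_arm(motion=[-13, 0.7, 0, 0, 15, -15, 0.7, 0, 0, 15, -2, 0, 8, 0, 15, 0, 0, 18, 0, 15, 0, 0, 20, 0, 15, 0, 0, 15, 0, 15, 0, 0, 8, 0, 15, 0, 0, 0, 0, 15, 0, 0, 0, 0, 15, 0, 0, 0, 0, 15])

```text
clock: 9.0
tcp_pos: [0.4559, -0.0142, 0.0499]
ee_rot: [0.991, 0.135, 0.0, 0.0]
force: [0.1, 0.3, -0.7]
finger_gap: 0.023
```

Run:
```python
from h import *
import time
go([.4541,-.0132,.0486],15.5)
for n in ["scene","wrist","wrist"]:
    snap(n,n+"9"); s=manip.get_state(); print(s["tcp_pos"].round(4))
a=cv2.imread("pics/scene9.png")
cv2.imwrite("pics/scene9A.png",cv2.resize(a[170:330,220:420],None,fx=3.7,fy=3.7,interpolation=cv2.INTER_CUBIC))
```

```text
t 9.0 tcp [ 0.4559 -0.0142  0.0499] yaw 15.54 tilt [ 8.e-04 -0.e+00 -1.e+00] F [ 0.1  0.3 -0.7] gap 0.023 j [-0.03  0.37  2.13  0.    0.64  1.27]
shift [-1.5 -1.4  1.3] turn 0.04
[ 0.4562 -0.0142  0.05  ]
[ 0.4563 -0.0141  0.0501]
[ 0.4562 -0.0141  0.05  ]
```

View pics/scene9A.png

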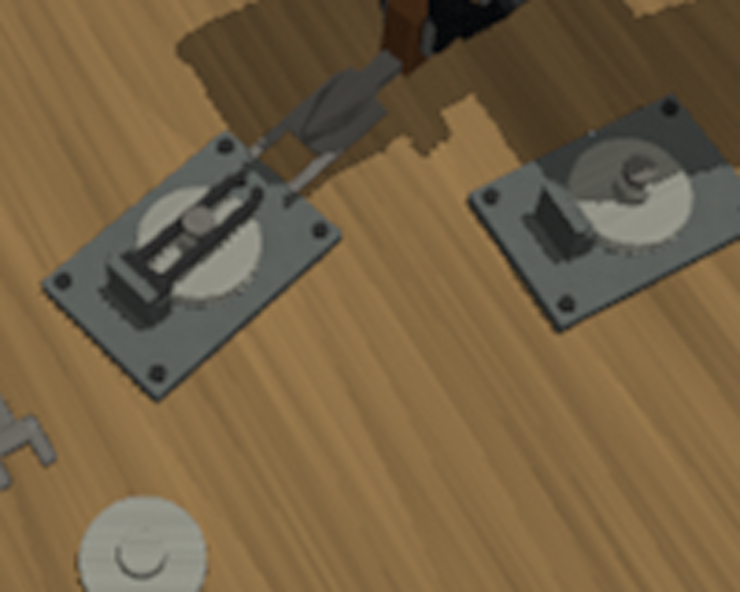

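View pics/wrist9.png

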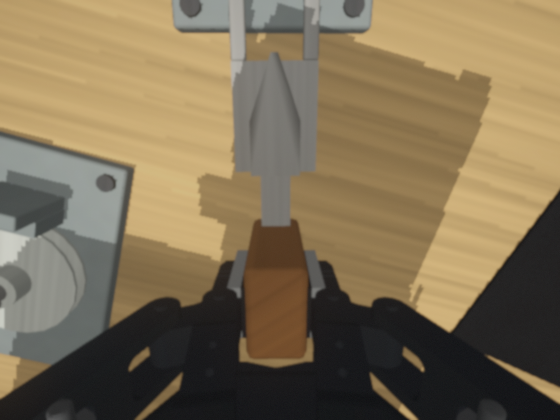

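move_arm(motion=[0, 0, 1.2, 0, 15, 2, 0, 0, 0, 15, 4, 0, 0, 0, 15, 4, 0, 0, 0, 15, 4, 0, 0, 0, 15, 4, 0, 0, 0, 15, 4, 0, 0, 0, 15, 4, 0, 0, 0, 15, 2, 0, 0, 0, 15, 0, 0, 0, 0, 15])

```text
clock: 9.98
tcp_pos: [0.4832, -0.0065, 0.0481]
ee_rot: [0.991, 0.135, 0.0, 0.0]
force: [-0.2, -0.2, -2.5]
finger_gap: 0.0232
```

Run:
```python
from h import *
snap("wrist","w10")
go([.4541,-.0132,.0486],15.5)
a=cv2.imread("pics/w10.png")
cv2.imwrite("pics/w10A.png",cv2.resize(a[0:110,190:360],None,fx=4.5,fy=4.5,interpolation=cv2.INTER_CUBIC))
```

```text
t 10.03 tcp [ 0.4827 -0.0065  0.048 ] yaw 15.55 tilt [-1.e-04  0.e+00 -1.e+00] F [-0.2  0.4 -1.6] gap 0.0232 j [-0.02  0.41  2.07  0.    0.66  1.28]
shift [-29.4  -1.3  -0.6] turn 0.05
```

View pics/w10A.png

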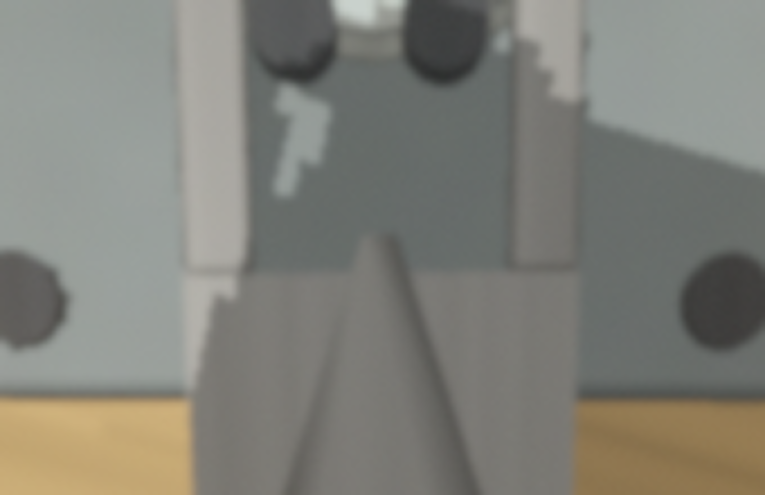

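Run:
```python
from h import *
o=lambda p:(p[0]/4.5+190-.39,p[1]/4.5-.39)
d=manip.get_image("wrist"); cal=(*K(d),np.array(d["hand_eye"]))
for n,z,p in [("tL",.006,(297,37)),("tR",.006,(446,37)),("tLt",.009,(297,37)),("nose",.0006,(379,236)),("boltL",.035,(18,300)),("boltR",.035,(724,301)),("prL",.0166,(213,180)),("prR",.0166,(546,180))]: print(n,ray(cal,o(p),z).round(4))
print(manip.get_state()["tcp_pos"])
```

```text
tL [ 0.1132 -0.0077  0.006 ]
tR [0.1132 0.0057 0.006 ]
tLt [ 0.114  -0.0079  0.009 ]
nose [ 0.096  -0.0003  0.0006]
boltL [ 0.0947 -0.0413  0.035 ]
boltR [0.0946 0.0386 0.035 ]
prL [ 0.1035 -0.0169  0.0166]
prR [0.1035 0.0162 0.0166]
[ 0.48246181 -0.00657577  0.04798788]
```

move_arm(motion=[0, -0.9, -0.4, 0, 15, 3, 0, 0, 0, 15, 3, 0, 0, 0, 15, 3, 0, 0, 0, 15, 3, 0, 0, 0, 15, 3, 0, 0, 0, 15, 0, 0, 0, 0, 15, 0, 0, 0, 0, 15])

```text
clock: 10.75
tcp_pos: [0.497, -0.0017, 0.0484]
ee_rot: [0.991, 0.135, -0.0, 0.0]
force: [-0.5, -0.2, -1.9]
finger_gap: 0.0234
```

Run:
```python
from h import *
snap("wrist","w11")
go([.4541,-.0132,.0486],15.5)
a=cv2.imread("pics/w11.png")
cv2.imwrite("pics/w11A.png",cv2.resize(a[0:110,190:360],None,fx=4.5,fy=4.5,interpolation=cv2.INTER_CUBIC))
```

```text
t 10.8 tcp [ 0.4967 -0.0017  0.0484] yaw 15.55 tilt [-3.e-04  0.e+00 -1.e+00] F [-0.3  0.1 -1.9] gap 0.0233 j [-0.01  0.42  2.04  0.    0.68  1.29]
shift [-44.1  -0.3  -0.2] turn 0.05
```

View pics/w11A.png

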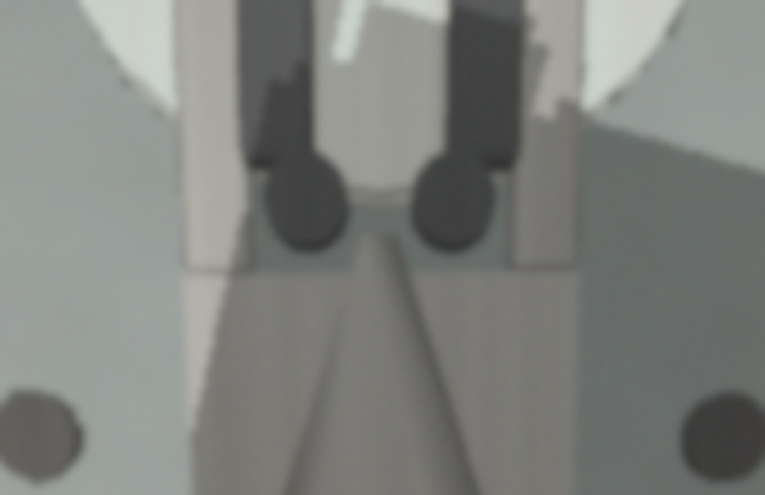

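move_arm(motion=[2, 0, 0, 0, 15, 2, 0, 0, 0, 15, 2, 0, 0, 0, 15, 2, 0, 0, 0, 15, 2, 0, 0, 0, 15, 2, 0, 0, 0, 15, 0, 0, 0, 0, 15])

```text
clock: 11.38
tcp_pos: [0.5081, 0.0015, 0.0483]
ee_rot: [0.991, 0.135, -0.0, -0.0]
force: [-0.9, -0.8, -1.9]
finger_gap: 0.0233
```

Run:
```python
from h import *
snap("wrist","w12")
go([.4541,-.0132,.0486],15.5)
a=cv2.imread("pics/w12.png")
cv2.imwrite("pics/w12A.png",cv2.resize(a[0:110,190:360],None,fx=4.5,fy=4.5,interpolation=cv2.INTER_CUBIC))
```

```text
t 11.43 tcp [0.5081 0.0015 0.0483] yaw 15.55 tilt [-7.e-04 -0.e+00 -1.e+00] F [-1.4 -0.  -1.7] gap 0.023 j [ 0.    0.43  2.02 -0.    0.69  1.3 ]
shift [-56.   -0.3  -0.3] turn 0.05
```

View pics/w12A.png

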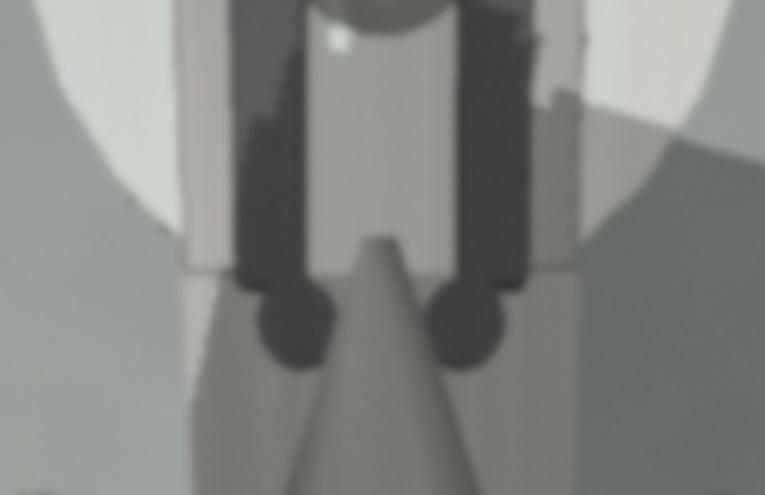

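move_arm(motion=[1.5, 0, 0, 0, 15, 1.5, 0, 0, 0, 15, 1.5, 0, 0, 0, 15, 1.5, 0, 0, 0, 15, 1.5, 0, 0, 0, 15, 1.5, 0, 0, 0, 15, 1.5, 0, 0, 0, 15, 1.5, 0, 0, 0, 15, 0, 0, 0, 0, 15])

```text
clock: 12.18
tcp_pos: [0.5202, 0.0048, 0.0485]
ee_rot: [0.991, 0.135, 0.0, 0.0]
force: [-4.4, -0.7, -1.6]
finger_gap: 0.0229
```

Run:
```python
from h import *
snap("wrist","w13")
go([.4541,-.0132,.0486],15.5)
a=cv2.imread("pics/w13.png")
cv2.imwrite("pics/w13A.png",cv2.resize(a[0:150,190:360],None,fx=4,fy=4,interpolation=cv2.INTER_CUBIC))
```

```text
t 12.23 tcp [0.5202 0.0047 0.0485] yaw 15.55 tilt [ 4.e-04  0.e+00 -1.e+00] F [-3.   1.  -1.9] gap 0.0228 j [0.01 0.45 1.99 0.   0.7  1.31]
shift [-68.5  -0.4  -0.1] turn 0.05
```

View pics/w13A.png

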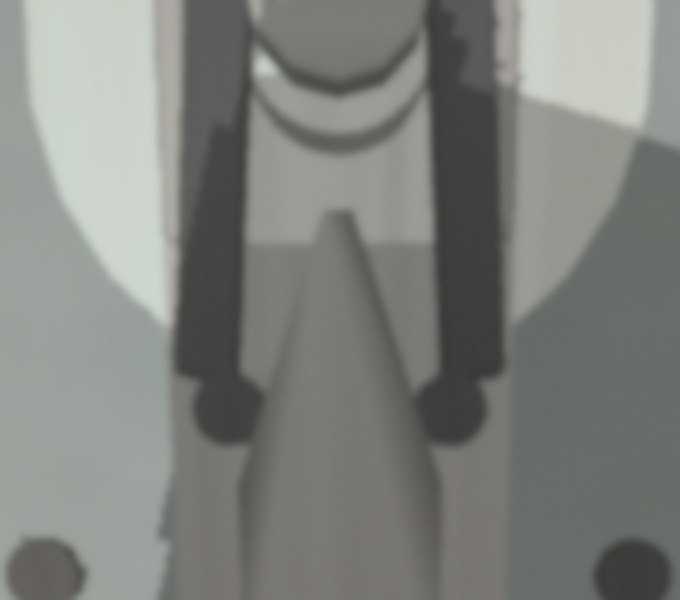

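Run:
```python
from h import *
o=lambda p:(p[0]/4+190-.375,p[1]/4-.375)
d=manip.get_image("wrist"); cal=(*K(d),np.array(d["hand_eye"]));h=.0485
for n,z,p in [("hubtop",.036,(339,135)),("hubbot",.024,(339,153)),("head front top",.051,(338,82)),("head front bot",.0435,(338,96)),("nose",.048,(337,212)),("tail",.042,(229,408)),("tailR",.042,(451,408)),("wide",.048,(240,485)),("soleroot",.032,(400,242))]: print(n,ray(cal,o(p),h-z).round(4))
```

```text
hubtop [ 1.052e-01 -1.000e-04  1.250e-02]
hubbot [ 0.1057 -0.0002  0.0245]
head front top [ 0.1068 -0.0002 -0.0025]
head front bot [ 0.1073 -0.0002  0.005 ]
nose [ 0.0958 -0.0003  0.0005]
tail [ 0.077  -0.0123  0.0065]
tailR [0.077  0.0122 0.0065]
wide [ 0.069  -0.0108  0.0005]
soleroot [0.0951 0.0068 0.0165]
```

move_arm(motion=[1, 0, 0, 0, 15, 1, 0, 0, 0, 15, 1, 0, 0, 0, 15, 1, 0, 0, 0, 15, 1, 0, 0, 0, 15, 1, 0, 0, 0, 15, 0, 0, 0, 0, 15])

```text
clock: 12.87
tcp_pos: [0.5259, 0.0064, 0.0485]
ee_rot: [0.991, 0.135, 0.0, -0.0]
force: [-4.3, 0.1, -2.2]
finger_gap: 0.0231
```

move_arm(motion=[0.5, 0, 0, 0, 15, 0.5, 0, 0, 0, 15, 0, 0, 0, 0, 15])

```text
clock: 13.12
tcp_pos: [0.5269, 0.0066, 0.0485]
ee_rot: [0.991, 0.135, 0.0, 0.0]
force: [-4.4, -0.4, -2.2]
finger_gap: 0.0231
```

Run:
```python
from h import *
snap("wrist","w14")
go([.4541,-.0132,.0486],15.5)
a=cv2.imread("pics/w14.png")
cv2.imwrite("pics/w14A.png",cv2.resize(a[0:150,190:360],None,fx=4,fy=4,interpolation=cv2.INTER_CUBIC))
```

```text
t 13.17 tcp [0.5269 0.0066 0.0485] yaw 15.55 tilt [ 4.e-04  1.e-04 -1.e+00] F [-3.5 -1.1 -1.8] gap 0.023 j [0.01 0.45 1.98 0.   0.71 1.31]
shift [-75.4  -0.4  -0.1] turn 0.05
```

View pics/w14A.png

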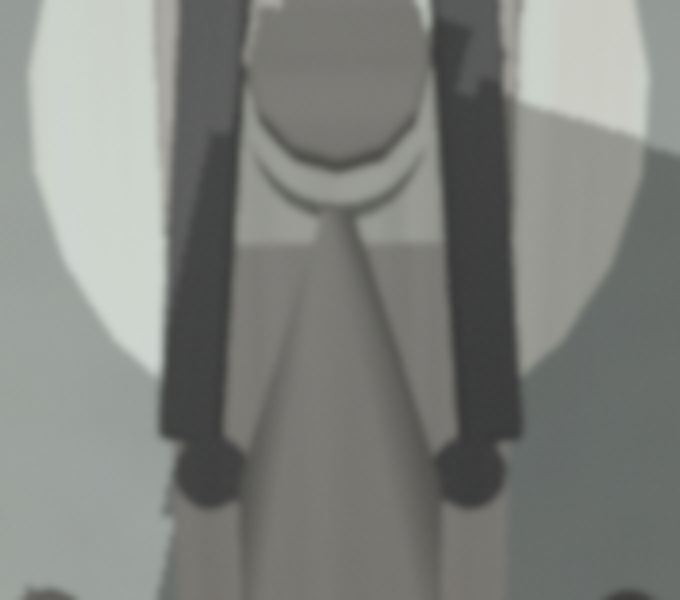

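move_arm(motion=[0.5, 0, 0, 0, 15, 0.5, 0, 0, 0, 15, 0, 0, 0, 0, 15])

```text
clock: 13.42
tcp_pos: [0.5283, 0.0069, 0.0487]
ee_rot: [0.991, 0.135, 0.001, 0.0]
force: [-1.7, -1.4, -2.1]
finger_gap: 0.0232
```

move_arm(motion=[0.5, 0, 0, 0, 15, 0, 0, 0, 0, 15])

```text
clock: 13.58
tcp_pos: [0.5287, 0.0071, 0.0486]
ee_rot: [0.991, 0.135, 0.0, 0.0]
force: [-2.9, -1.0, -1.8]
finger_gap: 0.0234
```

move_arm(motion=[0.5, 0, 0, 0, 15, 0, 0, 0, 0, 15])

```text
clock: 13.75
tcp_pos: [0.5289, 0.0072, 0.0486]
ee_rot: [0.991, 0.135, 0.0, 0.0]
force: [-2.5, -0.5, -1.4]
finger_gap: 0.0232
```

Force dropped, so the spreading is nearly done. I'll continue in half-millimetre steps until I feel the hub.

move_arm(motion=[0.4, 0, 0, 0, 15, 0, 0, 0, 0, 15])

```text
clock: 13.92
tcp_pos: [0.5292, 0.0073, 0.0485]
ee_rot: [0.991, 0.135, 0.0, -0.0]
force: [-2.0, -1.0, -1.0]
finger_gap: 0.023
```

Run:
```python
from h import *
snap("wrist","w15")
go([.4541,-.0132,.0486],15.5)
a=cv2.imread("pics/w15.png")
cv2.imwrite("pics/w15A.png",cv2.resize(a[0:150,190:360],None,fx=4,fy=4,interpolation=cv2.INTER_CUBIC))
```

```text
t 13.97 tcp [0.5292 0.0072 0.0486] yaw 15.55 tilt [ 4.e-04  0.e+00 -1.e+00] F [-2.2 -1.3 -2.6] gap 0.0233 j [0.01 0.46 1.97 0.   0.71 1.31]
shift [-77.8  -0.4  -0.1] turn 0.05
```

View pics/w15A.png

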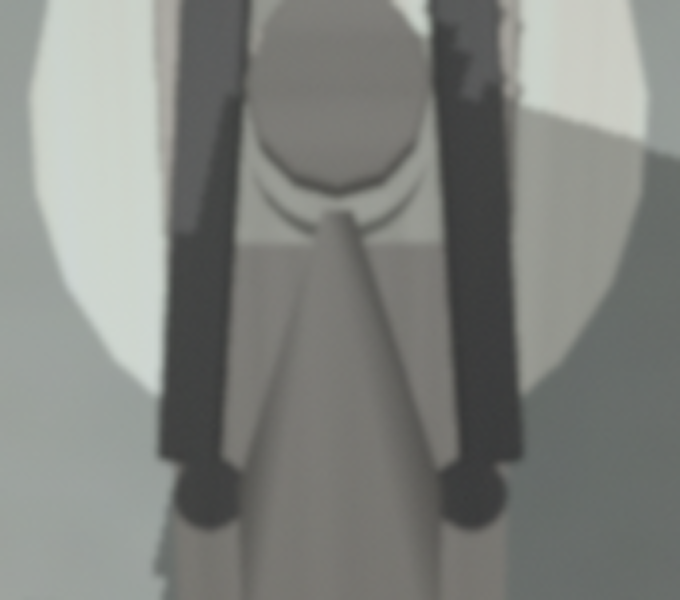

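move_arm(motion=[0.4, 0, 0, 0, 15, 0, 0, 0, 0, 15])

```text
clock: 14.13
tcp_pos: [0.5293, 0.0073, 0.0485]
ee_rot: [0.991, 0.135, -0.0, -0.0]
force: [-2.0, -0.6, -1.8]
finger_gap: 0.0234
```

move_arm(motion=[0.4, 0, 0, 0, 15, 0, 0, 0, 0, 15])

```text
clock: 14.3
tcp_pos: [0.5294, 0.0074, 0.0484]
ee_rot: [0.991, 0.135, -0.0, -0.0]
force: [-4.0, -0.8, -0.7]
finger_gap: 0.0229
```

move_arm(motion=[0.4, 0, 0, 0, 15, 0, 0, 0, 0, 15])

```text
clock: 14.47
tcp_pos: [0.5294, 0.0074, 0.0483]
ee_rot: [0.991, 0.135, -0.001, -0.0]
force: [-5.0, -1.9, 1.3]
finger_gap: 0.0235
```

Run:
```python
from h import *
snap("wrist","w16")
go([.4541,-.0132,.0486],15.5)
a=cv2.imread("pics/w16.png")
cv2.imwrite("pics/w16A.png",cv2.resize(a[0:150,190:360],None,fx=4,fy=4,interpolation=cv2.INTER_CUBIC))
snap("scene","s16")
a=cv2.imread("pics/s16.png")
cv2.imwrite("pics/s16A.png",cv2.resize(a[180:290,220:360],None,fx=5,fy=5,interpolation=cv2.INTER_CUBIC))
```

```text
t 14.52 tcp [0.5294 0.0074 0.0483] yaw 15.55 tilt [-1.4e-03 -2.0e-04 -1.0e+00] F [-4.9 -2.1 -1.1] gap 0.023 j [ 0.01  0.46  1.97 -0.    0.71  1.31]
shift [-78.1  -0.3  -0.2] turn 0.05
```

View pics/w16A.png

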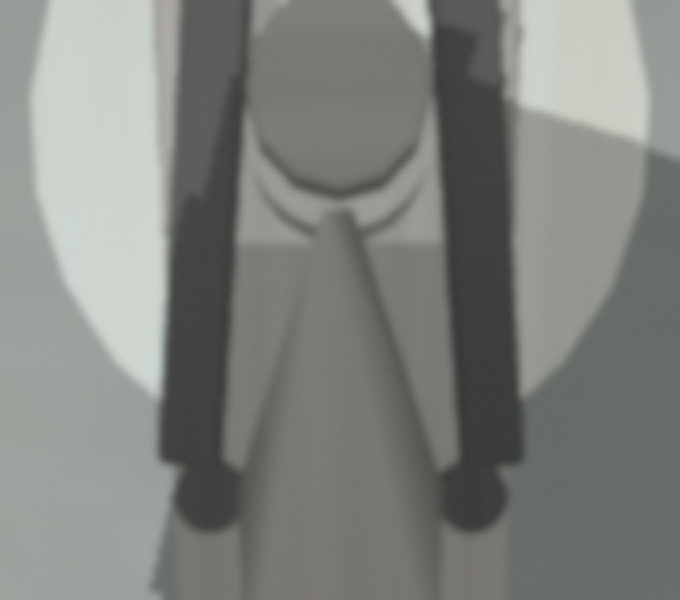

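View pics/s16A.png

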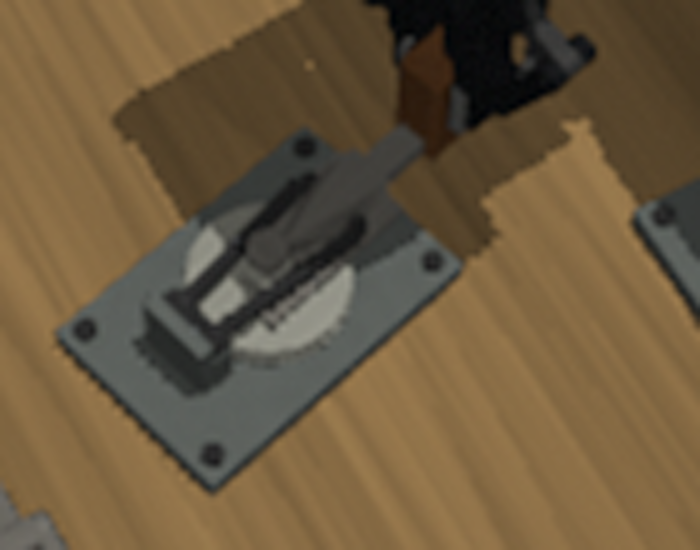

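move_arm(motion=[-0.4, 0, 0, 0, 15, -0.4, 0, 0, 0, 15, 0, 0, 0, 0, 15])

```text
clock: 14.82
tcp_pos: [0.5294, 0.0074, 0.0485]
ee_rot: [0.991, 0.135, 0.0, -0.0]
force: [-3.0, -1.0, -1.6]
finger_gap: 0.023
```

move_arm(motion=[0, 0, -1, 0, 15, 0, 0, -1, 0, 15, 0, 0, -1, 0, 15, 0, 0, -1, 0, 15, 0, 0, -1, 0, 15, 0, 0, -1, 0, 15, 0, 0, 0, 0, 15])

```text
clock: 15.4
tcp_pos: [0.5298, 0.0074, 0.0548]
ee_rot: [0.991, 0.135, 0.0, 0.0]
force: [-1.7, -1.2, -2.1]
finger_gap: 0.0229
```

Run:
```python
from h import *
snap("wrist","w17")
go([.5294,.0074,.0486],15.5)
a=cv2.imread("pics/w17.png")
cv2.imwrite("pics/w17A.png",cv2.resize(a[0:150,190:360],None,fx=4,fy=4,interpolation=cv2.INTER_CUBIC))
```

```text
t 15.45 tcp [0.5298 0.0074 0.0548] yaw 15.55 tilt [ 9.e-04  1.e-04 -1.e+00] F [-1.5  0.3 -2.1] gap 0.0231 j [0.01 0.45 1.97 0.   0.72 1.31]
shift [-0.4 -0.1  6.2] turn 0.05
```

View pics/w17A.png

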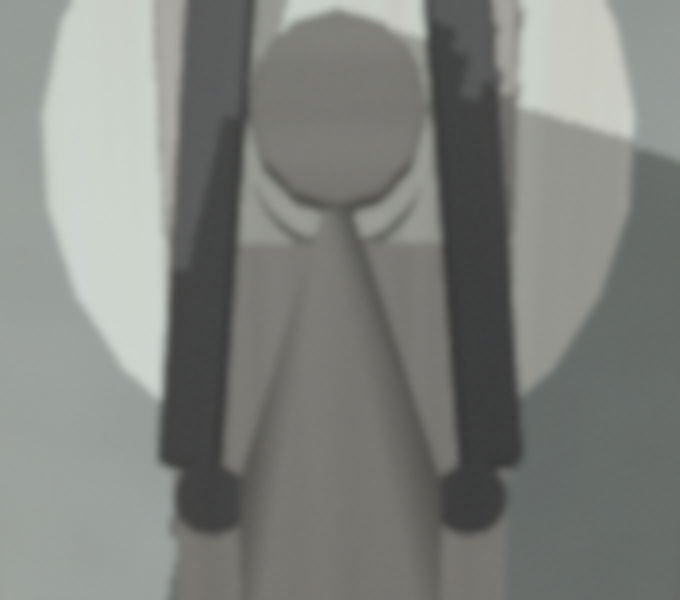

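move_arm(motion=[0, 0, -1, 0, 15, 0, 0, -1, 0, 15, 0, 0, -1, 0, 15, 0, 0, -1, 0, 15, 0, 0, -1, 0, 15, 0, 0, -1, 0, 15, 0, 0, 0, 0, 15])

```text
clock: 16.03
tcp_pos: [0.5296, 0.0073, 0.0607]
ee_rot: [0.991, 0.135, 0.0, 0.0]
force: [1.1, -0.1, -1.6]
finger_gap: 0.0234
```

Run:
```python
from h import *
snap("wrist","w18")
go([.5294,.0074,.0486],15.5)
a=cv2.imread("pics/w18.png")
cv2.imwrite("pics/w18A.png",cv2.resize(a[0:150,190:360],None,fx=4,fy=4,interpolation=cv2.INTER_CUBIC))
```

```text
t 16.08 tcp [0.5296 0.0074 0.0607] yaw 15.55 tilt [ 4.e-04  0.e+00 -1.e+00] F [-0.4  0.6 -1.4] gap 0.0228 j [0.01 0.44 1.97 0.   0.74 1.31]
shift [-0.1 -0.1 12.1] turn 0.05
```

View pics/w18A.png

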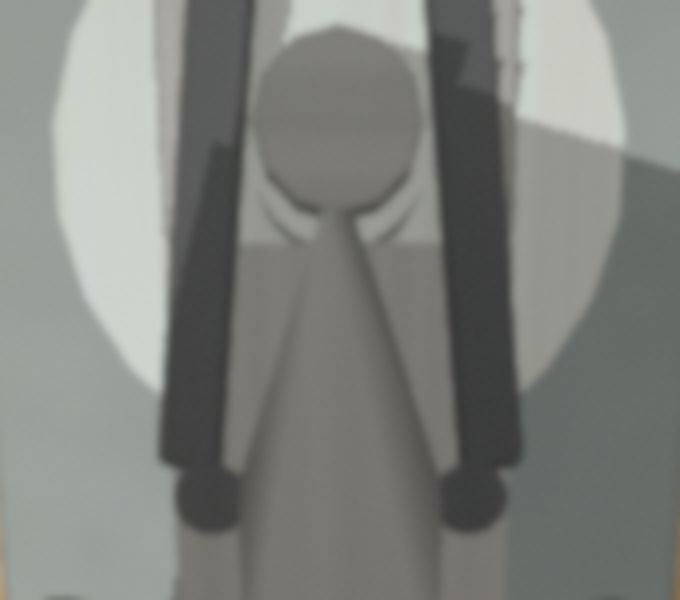

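The clip is rising with the wedge, the force is low and there is clearance around the head. I'll carry on straight up.

move_arm(motion=[0, 0, -1.5, 0, 15, 0, 0, -2, 0, 15, 0, 0, -2, 0, 15, 0, 0, -2, 0, 15, 0, 0, -2, 0, 15, 0, 0, -2, 0, 15, 0, 0, -3, 0, 15, 0, 0, -3, 0, 15, 0, 0, -2, 0, 15, 0, 0, 0, 0, 15])

```text
clock: 16.92
tcp_pos: [0.5297, 0.0073, 0.0805]
ee_rot: [0.991, 0.135, 0.0, 0.0]
force: [0.3, -0.2, -2.0]
finger_gap: 0.0236
```

move_arm(motion=[0, 0, -3, 0, 15, 0, 0, -6, 0, 15, 0, 0, -9, 0, 15, 0, 0, -9, 0, 15, 0, 0, -9, 0, 15, 0, 0, -9, 0, 15, 0, 0, -5, 0, 15, 0, 0, 0, 0, 15, 0, 0, 0, 0, 15])

```text
clock: 17.67
tcp_pos: [0.5296, 0.0073, 0.1304]
ee_rot: [0.991, 0.135, 0.0, 0.0]
force: [-0.4, -0.5, -2.9]
finger_gap: 0.0229
```

Run:
```python
from h import *
snap("wrist","w19");snap("scene","s19");snap("top","t19")
go([.5294,.0074,.0486],15.5)
a=cv2.imread("pics/s19.png")
cv2.imwrite("pics/s19A.png",cv2.resize(a[130:290,200:400],None,fx=3.7,fy=3.7,interpolation=cv2.INTER_CUBIC))
```

```text
t 17.82 tcp [0.5289 0.0073 0.1295] yaw 15.55 tilt [-9.e-04 -0.e+00 -1.e+00] F [-0.1  0.3 -2.2] gap 0.0232 j [ 0.01  0.33  1.93 -0.    0.88  1.31]
shift [ 0.5  0.1 80.9] turn 0.05
```

View pics/w19.png

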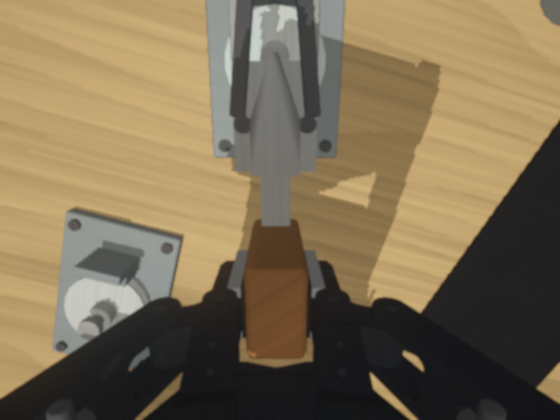

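View pics/s19A.png

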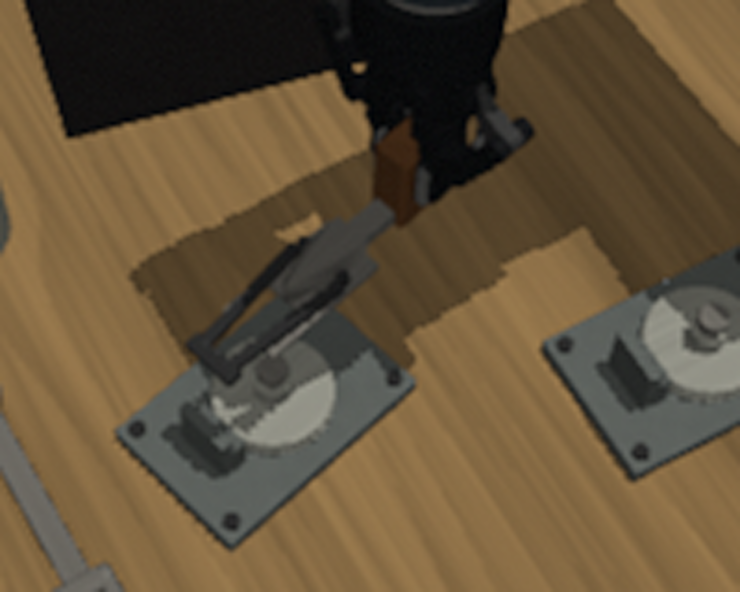

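View pics/t19.png

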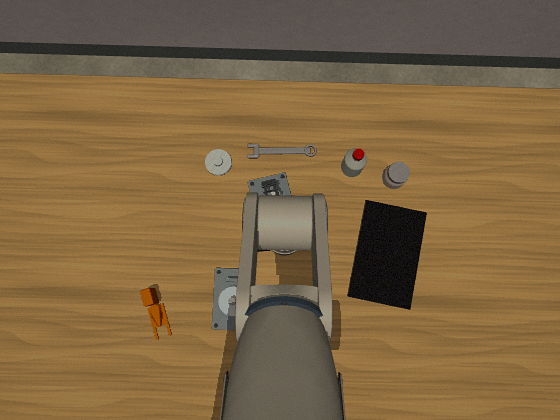

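Run:
```python
from h import *
go([.4556,-.2425,.129],-9.8)
```

```text
t 17.82 tcp [0.5289 0.0073 0.1295] yaw 15.55 tilt [-9.e-04 -0.e+00 -1.e+00] F [-0.1  0.3 -2.2] gap 0.0232 j [ 0.01  0.33  1.93 -0.    0.88  1.31]
shift [-137.6  221.     0.6] turn 25.35
```

move_arm(motion=[-4, 7, 0, 0, 15, -8, 13, 0, 0, 15, -12, 18, 0, 0, 15, -12, 20, 0, 0, 15, -12, 20, 0, 0, 15, -12, 20, 0, 0, 15, -12, 20, 0, 0, 15, -12, 20, 0, 0, 15, -12, 20, 0, 0, 15, -12, 20, 0, 0, 15])

```text
clock: 18.65
tcp_pos: [0.4721, -0.1945, 0.1296]
ee_rot: [0.991, 0.135, -0.0, -0.0]
force: [-0.5, 0.1, -2.1]
finger_gap: 0.0233
```

move_arm(motion=[-12, 18, 0, 0, 15, -9, 13, 0, 0, 15, -6, 8, 0, 0, 15, -2, 4, 0, 2, 15, 0, 0, 0, 4, 15, 0, 0, 0, 4, 15, 0, 0, 0, 4, 15, 0, 0, 0, 4, 15, 0, 0, 0, 4, 15, 0, 0, 0, 3.3, 15])

```text
clock: 19.48
tcp_pos: [0.4562, -0.2422, 0.1297]
ee_rot: [0.996, -0.087, -0.0, -0.0]
force: [0.5, -0.7, -2.5]
finger_gap: 0.0232
```

move_arm(motion=[0, 0, 0, 0, 15, 0, 0, 0, 0, 15])

```text
clock: 19.65
tcp_pos: [0.4564, -0.2422, 0.1298]
ee_rot: [0.996, -0.084, -0.0, -0.0]
force: [-0.6, 0.3, -2.2]
finger_gap: 0.023
```

Run:
```python
from h import *
snap("wrist","w20")
go([.4556,-.2425,.0236],-9.8)
```

```text
t 19.7 tcp [ 0.4564 -0.2422  0.1298] yaw -9.63 tilt [-3.e-04  2.e-04 -1.e+00] F [-1.3 -0.9 -2. ] gap 0.023 j [-0.49  0.31  1.95  0.    0.87  1.25]
shift [ -0.7   0.4 106.2] turn 0.17
```

View pics/w20.png

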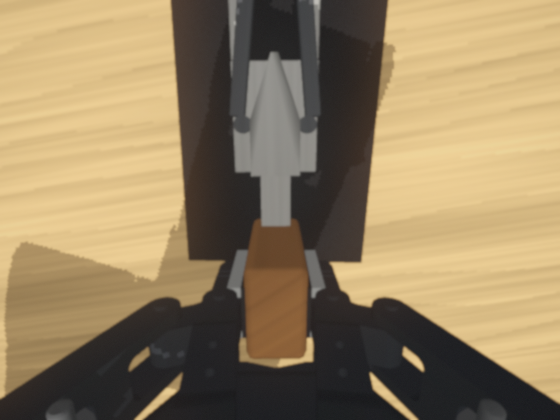

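Run:
```python
from h import *
c=load("w20");d=manip.get_image("wrist"); cal=(*K(d),np.array(d["hand_eye"]))
for p in [(190,259),(361,261),(173,0),(387,0)]: print(ray(c,p,.003).round(4), ray(cal,p,.1298-.003).round(4))
```

```text
[ 0.4125 -0.1554  0.003 ] [-0.0577 -0.0782  0.1268]
[ 0.3841 -0.3102  0.003 ] [-0.0597  0.0792  0.1268]
[ 0.6172 -0.1938  0.003 ] [ 0.1505 -0.0747  0.1268]
[ 0.591  -0.3482  0.003 ] [0.1506 0.082  0.1268]
```

move_arm(motion=[0, 0, 5, 0, 15, 0, 0, 10, 0, 15, 0, 0, 15, 0, 15, 0, 0, 18, 0, 15, 0, 0, 18, 0, 15, 0, 0, 14, 0, 15, 0, 0, 10, 0, 15, 0, 0, 5, 0, 15, 0, 0, 2, 0, 15, 0, 0, 0, 0, 15])

```text
clock: 20.58
tcp_pos: [0.4565, -0.2423, 0.0327]
ee_rot: [0.996, -0.085, -0.0, -0.0]
force: [0.3, 0.9, -2.0]
finger_gap: 0.023
```

move_arm(motion=[0, 0, 2, 0, 15, 0, 0, 2, 0, 15, 0, 0, 1, 0, 15, 0, 0, 1, 0, 15, 0, 0, 0, 0, 15, 0, 0, 0, 0, 15])

```text
clock: 21.08
tcp_pos: [0.4567, -0.2423, 0.0271]
ee_rot: [0.996, -0.085, 0.0, 0.0]
force: [-0.2, 0.2, -2.4]
finger_gap: 0.0233
```

Run:
```python
from h import *
go([.4556,-.2425,.0236],-9.8)
```

```text
t 21.08 tcp [ 0.4567 -0.2423  0.0271] yaw -9.75 tilt [ 2.e-04 -1.e-04 -1.e+00] F [-0.2  0.2 -2.4] gap 0.0233 j [-0.49  0.48  2.01  0.    0.65  1.25]
shift [-1.   0.4  3.5] turn 0.05
```

move_arm(motion=[0, 0, 1, 0, 15, 0, 0, 1, 0, 15, 0, 0, 0.5, 0, 15, 0, 0, 0, 0, 15])

```text
clock: 21.42
tcp_pos: [0.4565, -0.2422, 0.0243]
ee_rot: [0.996, -0.085, -0.0, -0.0]
force: [0.3, 0.3, -2.1]
finger_gap: 0.0234
```

move_arm(motion=[0, 0, 0.5, 0, 15, 0, 0, 0, 0, 15])

```text
clock: 21.58
tcp_pos: [0.4566, -0.2423, 0.0239]
ee_rot: [0.996, -0.085, -0.0, -0.0]
force: [-0.4, 0.2, -2.6]
finger_gap: 0.0231
```

move_arm(motion=[0, 0, 0.5, 0, 15, 0, 0, 0, 0, 15])

```text
clock: 21.75
tcp_pos: [0.4566, -0.2423, 0.0236]
ee_rot: [0.996, -0.085, 0.0, 0.0]
force: [-1.0, 0.9, 0.8]
finger_gap: 0.0233
```

move_arm(motion=[0, 0, 0, 0, 26, 0, 0, 0, 0, 34, 0, 0, 0, 0, 45, 0, 0, 0, 0, 60, 0, 0, 0, 0, 60, 0, 0, 0, 0, 60])

```text
clock: 22.25
tcp_pos: [0.4567, -0.2423, 0.0235]
ee_rot: [0.996, -0.085, 0.0, 0.0]
force: [0.4, 0.3, -0.4]
finger_gap: 0.06
```

Run:
```python
from h import *
snap("wrist","w21")
go([.4556,-.2425,.0236],-9.8)
```

```text
t 22.3 tcp [ 0.4567 -0.2423  0.0235] yaw -9.75 tilt [ 1.e-04 -0.e+00 -1.e+00] F [0.4 0.4 0.2] gap 0.0601 j [-0.49  0.49  2.01  0.    0.65  1.25]
shift [-1.   0.4 -0.1] turn 0.05
```

View pics/w21.png

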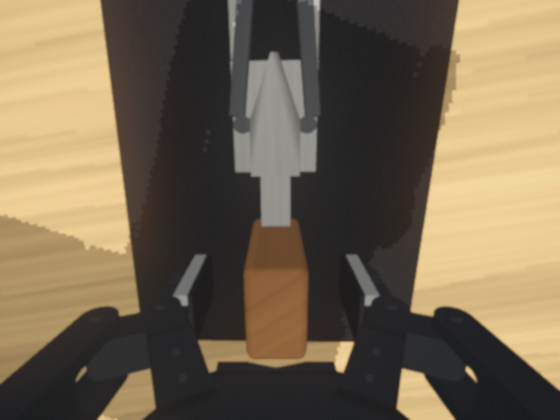

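Released, and the clip is still on the wedge. I'll retreat straight up and away so the cameras have a clear view.

move_arm(motion=[0, 0, -10, 0, 60, 0, 0, -25, 0, 60, 0, 0, -35, 0, 60, 0, 0, -35, 0, 60, 0, 0, -30, 0, 60, 0, 0, -20, 0, 60, -20, 10, -10, 0, 60, -25, 20, 0, 0, 60, -25, 20, 0, 0, 60, 0, 0, 0, 0, 60])

```text
clock: 23.13
tcp_pos: [0.3752, -0.2807, 0.1892]
ee_rot: [0.996, -0.086, -0.001, 0.0]
force: [-0.2, 0.4, -0.8]
finger_gap: 0.06
```

Run:
```python
from h import *
snap("wrist","w22");snap("scene","s22");snap("top","t22")
a=cv2.imread("pics/s22.png")
cv2.imwrite("pics/s22A.png",cv2.resize(a[80:300,140:340],None,fx=2.7,fy=2.7,interpolation=cv2.INTER_CUBIC))
go([.4556,-.2425,.0236],-9.8)
```

```text
t 23.28 tcp [ 0.3794 -0.2799  0.1892] yaw -9.82 tilt [ 1.1e-03 -5.0e-04 -1.0e+00] F [0.4 0.1 1.2] gap 0.0599 j [-0.64  0.16  2.    0.    0.98  1.1 ]
shift [ 68.5 -49.9 165.7] turn -0.02
```

View pics/w22.png

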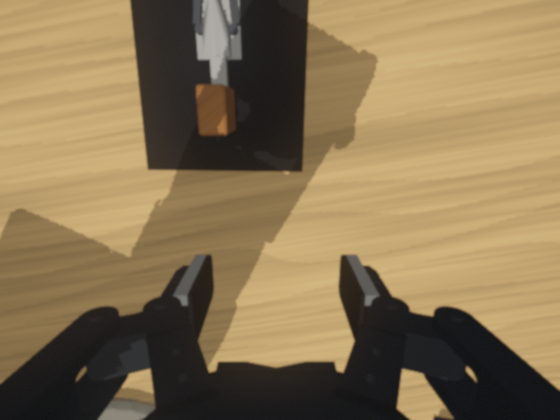

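View pics/s22A.png

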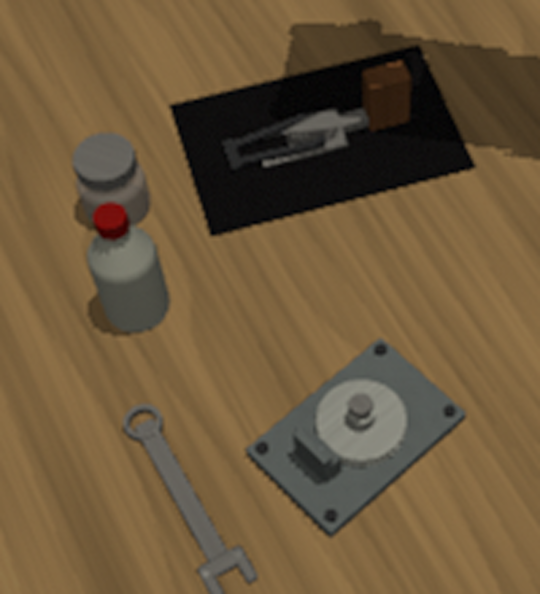

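View pics/t22.png

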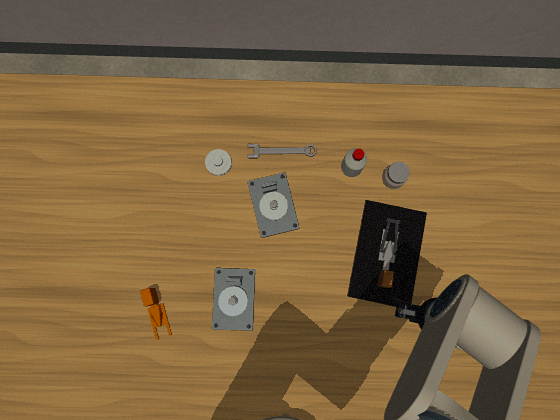

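The scene picture shows the wedge flat and upright on the mat with the clip lying on it. In the top picture the spindle at (273,205) is bare, the bystanders are where they were, and the gripper is clear of everything.

Run:
```python
from cell import manip
print(manip.hand_in())
```

```text
the job is handed in; nothing more can be done
None
```

The clip is off the spindle and lying on the wedge, and the wedge is flat on the mat with the gripper clear. I handed the job in at about 23 s on the robot's clock, against the 54 s limit.

- **Pick-up:** I gripped the wooden-handled wedge, not the orange look-alike, across its handle. I used the right-hand stand, which was also the only one with a clip visible on it.
- **Insertion:** I slid the fork under the clip in small steps. The readings I took while spreading the clip showed about 4.5 N. The nose came to rest against the hub at about 5 N, when the tool stopped advancing, and I eased back to about 3 N.
- **Lift:** The clip went straight up on the wedge with the tails on the full-width part of the nose. Sideways force stayed under about 2 N.
- **Last checks:** The pictures taken before hand-in show:
  - the wedge on the mat with the clip still on it;
  - a bare spindle;
  - the bystanders where they started.

One disagreement: early measurements of the clip's centre line differed by about 1 mm. I corrected that from a close wrist view before the nose entered. No check failed.

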